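# Wedge the pass-through gate open at a sample-testing desk

### The job

Swing the white gate in the low bench screen fully open, towards the robot, as far as its stop. Then set the big wooden wedge flat on the table on the side the gate would close towards, nose under the outer half of the gate and square to it, and tap it in until it is firmly jammed and keeps the gate fully open. Leave the wedge there and let go; do not knock over or push about the other things on the desk.

Things in the scene. Friction and masses are not known exactly. Their poses are not given: they have to be found in the camera images.
- gate (a joint): Opening of the white swing gate, rad: 0 closed (in line with the fixed screen), 1.571 fully open at its stop. Starts partly open; stays where left (hinge friction about 0.1 N m, no spring). Opens clockwise seen from above. Upright panel from 12 to 244 mm from the hinge axis, 12 mm thick, lower edge 16 mm and upper edge 126 mm above the table. It cannot lift.
- hinge (a point): Foot of the gate's vertical hinge axis, on the table; post 22 mm thick, 140 mm tall, foot plate 70 x 70 x 6. Axes of the fixed screen: a fixed panel (134 mm tall) runs 295 mm along +y; the closed gate points along -y, the fully open gate along -x (roughly to the robot), at opening q along yaw - pi/2 - q. A latch post 20 mm square, 132 tall stands at (6, -268) mm.
- gate_edge (a point): Point on the gate's lower edge (16 mm above the table), mid-thickness, 170 mm from the hinge axis: a good place for the wedge. Moves with the gate; x points along the gate away from the hinge, y square to it, to the side it would close towards (the wedge's side). Driving the wedge along -y presses the open gate on its stop.
- wedge_mid (a point): The big wooden wedge, 140 x 44 mm, light wood, about 0.1 kg: 4 mm thick at the nose rising evenly to 32 mm at the heel. Point at mid length and width, 9 mm above its flat underside (18 mm thick there). x points to the nose (70 mm away), z up. It meets the gate's edge when its nose is 60 mm past that edge, and jams within a few mm more.
- wedge_nose (a point): Middle of the wedge's thin end, 2 mm above its underside, axes as wedge_mid.
- wedge_heel (a point): Middle of the wedge's upright thick end face (32 mm tall, 44 mm wide), 16 mm above its underside, axes as wedge_mid. Taps of 8 to 15 N here jam it well; once jammed it stays by friction.
- slim_mid (a point): A slim wooden wedge that is no use here: also 140 x 44 mm and of the same wood but only 13 mm thick at the heel, so it passes loosely beneath the gate. Point at its middle, 4 mm above its underside; x points to its nose.
- block_mid (a point): A plain wooden block, 130 x 44 x 24 mm, not tapered, too thick to go under the gate. Point at its centre; x along its length.
- rack: Bystander: white rack of sample tubes, 90 (x) x 200 (y) mm, 86 mm tall; origin at the centre of its underside.
- sanitiser: Bystander: clear sanitiser bottle with a red cap, 66 mm diameter, 170 mm tall; origin at the centre of its underside.
- carton: Bystander: cardboard carton, 160 (x) x 90 (y) x 75 mm; origin at the centre of its underside.
- nozzles: Bystander: grey open tray of white nozzles, 130 (x) x 170 (y) mm, 30 mm tall; origin at the centre of its underside.
- jar: Bystander: amber glass jar with white lid, 64 mm diameter, 75 mm tall; origin at the centre of its underside.
Things that resemble listed ones, but are neither listed nor needed, are in the scene too. What is shaped like the part that bears wedge_mid but black or green is not meant.

How it is judged:
On the way:
1. the gate has been swung fully open to its stop (angle above 1.5 rad) with the wedge not yet touching it (value of joint gate above 1.5 rad and contact force between wedge and gate below 0.2 N), for 0.1 s.
At the end, for the whole second after the job is handed in: Gate above 1.5 rad; big wedge flat on the table, at rest, its middle 120 to 250 mm from the hinge axis, square to the gate within 0.3 rad, nose 30 mm or more past the gate's mid-plane, heel 30 mm or more out on the closing side, pressing the gate by itself with over 4 N (value of joint gate above 1.5 rad and contact force between wedge and gate above 4 N and y of wedge_nose in the frame of gate_edge below -0.03 m and y of wedge_heel in the frame of gate_edge above 0.03 m and x of wedge_mid in the frame of gate_edge between -0.05 and 0.08 m and angle between the x axis of wedge_mid and the y axis of gate_edge, either way round below 0.3 rad and angle between wedge_mid's own z axis and vertical below 0.12 rad and linear speed of wedge below 0.01 m/s); the robot touches nothing.
It fails at once if the tube rack or the nozzle tray is shifted by more than 40 mm or tipped over (distance of any of rack, nozzles from where it was at the start of the episode above 0.04 m or angle between any of rack, nozzles's own z axis and vertical above 0.5 rad).
It fails at once if the sanitiser bottle is shifted by more than 40 mm or tipped over (distance of sanitiser from where it was at the start of the episode above 0.04 m or angle between sanitiser's own z axis and vertical above 0.5 rad).
It fails at once if the carton is shifted by more than 40 mm or tipped over (distance of carton from where it was at the start of the episode above 0.04 m or angle between carton's own z axis and vertical above 0.5 rad).
It fails at once if the jar is shifted by more than 40 mm or tipped over (distance of jar from where it was at the start of the episode above 0.04 m or angle between jar's own z axis and vertical above 0.5 rad).
It fails at once if the slim wedge or the plain block is shifted by more than 40 mm (distance of any of slim_mid, block_mid from where it was at the start of the episode above 0.04 m).
It also fails if it takes over 72 s, if anything falls off the work surface, if the arm or the gripper's body presses on something with over 40 N, if the wrist force passes 120 N, or if a joint passes its speed limit or range.

### The arm

A 6-joint arm with a two-finger parallel gripper is mounted at the origin on the work surface. World frame = base frame: x ahead of the robot, y to its left, z up, the work surface at z = 0. Lengths are in m, angles in rad, forces in N, time in s.
With the tool pointing down it reaches from about 0.325 to 0.775 m from the base axis. Payload 5.5 kg.
Tool frame: the origin (TCP) lies midway between the tips of the shut fingers; the grasp point (between the pads) lies arm.grasp_offset behind it (arm.grasp_offset is the distance from the TCP to the grasp point, in m); y points along the fingers, x is the direction in which the jaws open and shut, and the axes are right-handed (so a half turn about y gives the same grasp; the last joint's range is limited). The gripper opens to 88 mm and grips with 3 to 60 N. Pads are 20 mm wide; open, the fingers measure 115 mm over their backs; the gripper's body (75 mm by 178 mm) begins 61 mm behind the grasp point.
Start: joints at [-1.199, 0.091, 1.231, -0, 1.82, -0.057], TCP at [0.249, -0.546, 0.223] pointing down, gripper open.
Joint ranges: [-2.87, 2.87], [-0.86, 2.18], [0.17, 2.46], [-1.51, 4.65], [0.06, 2.69], [-2.65, 2.65]. Speed limits (rad/s): [2.57, 2.57, 3.01, 3.14, 3.14, 3.14].

### API

Orientations are given as a unit quaternion [x, y, z, w].
In Python, from workcell import arm gives the robot as it stands. The module is installed in compiled form; this text tells all that it offers.
- The arm moves only by the shell command python3 -m inch 'ROWS' [FORCE]. ROWS is JSON, a list of rows, each a list of 7 numbers: the turn, a rotation vector about the tool's x, y, z in units of 8 degrees (1.0 is 8 degrees), then the shift along the tool's x, y, z in cm, then the opening in per cent of the stroke, from 0 (shut) to 100 (fully open). In form: [[ax, ay, az, x, y, z, hand], ...]. A call has 1 to 8 rows; each row is the pose to reach, as a shift and turn from the pose commanded when the call began, along the tool's axes at that moment; what a row does not reach only later rows make up. A row lasts 1/8 s, in which the tool goes at most 62.5 mm and 10.7 degrees, less where a joint would pass 70% of its speed; a pose out of reach is approached as far as the arm can. A call with a gripper value outside its range is refused whole. The fingers move at their own pace and stop on an object; FORCE is the grip in N (left out, the last holds). Time passes only in rows, so rows that repeat a pose let the fingers close. It gives the time, the measured TCP pose, the force and the opening at its end, in the units of the state.
- arm.state(): the state, without advancing time (a new reading comes with each control period).
- arm.capture(name): name is "scene" or "top" or "wrist"; returns a dict with "frame" (420x560x3 uint8, blue, green, red), "fx", "fy", "cx", "cy" (pixels), "distortion" ([k1, k2, p1, p2, k3] as OpenCV has them; the pictures are not rectified), "world_from_camera" (4x4, takes a point from camera to world coordinates). Camera axes: x right, y up, looking along -z (the intrinsics and any distortion apply to the point x, -y, -z); pixel columns grow to the right and rows downward; lengths in m; the calibration is good to about 2 mm. A picture is of the moment at which its call begins. There is no depth.
- arm.sign_off(): hands the job in, once; it reports no verdict.
The state is a dict: "t": time; "qpos": joint angles; "joint_vel": joint speeds; "joint_efforts": joint torques, N m; "eef_pos": TCP position; "eef_rot": TCP orientation; "wrist_force": force on the tool from outside, world axes, zero at the start; "wrist_torque": the same for the moment, N m; "width": finger opening in m.
Only numpy, scipy, OpenCV 4.12 (cv2) and the standard library are available. Lean on these libraries where they do the work, as an engineer would, in place of code of your own. Each camera call takes 0.05 s, during which the arm holds its last target. There are 200 camera calls.

## Working session

There is one attempt and no reset: what is moved stays moved. The work goes in short steps, Python scripts to look and compute and a shell command to move; the robot and the scene stay as the last step left them, time stands still between calls to the robot, and variables do not carry over. Pictures are saved under pics/ and viewed, about 8 in all and at most 12, crops included, and the job is handed in when it is done.

```bash
mkdir -p pics
cat > h.py <<'E'
import numpy as np, cv2
from workcell import arm
from scipy.spatial.transform import Rotation as R
def cap(n,f=None):
    c=arm.capture(n)
    np.save(f'pics/{f or n}.npy',c,allow_pickle=True)
    if f: cv2.imwrite(f'pics/{f}.png',c['frame'])
    return c
def load(f): return np.load(f'pics/{f}.npy',allow_pickle=True).item()
def ray(c,u,v):
    K=np.array([[c['fx'],0,c['cx']],[0,c['fy'],c['cy']],[0,0,1]])
    p=cv2.undistortPoints(np.array([[[u,v]]],float),K,np.array(c['distortion'],float))[0,0]
    T=np.array(c['world_from_camera']); return T[:3,3],T[:3,:3]@np.array([p[0],-p[1],-1])
def onz(c,u,v,z):
    o,d=ray(c,u,v); return o+d*(z-o[2])/d[2]
def proj(c,P):
    K=np.array([[c['fx'],0,c['cx']],[0,c['fy'],c['cy']],[0,0,1]])
    T=np.array(c['world_from_camera']); p=T[:3,:3].T@(np.array(P)-T[:3,3]); p=np.array([[p[0],-p[1],-p[2]]])
    return cv2.projectPoints(p,np.zeros(3),np.zeros(3),K,np.array(c['distortion'],float))[0][0,0]
def togo(P):  # world displacement of TCP to P in tool axes cm
    s=arm.state(); return R.from_quat(s['eef_rot']).inv().apply(np.array(P)-s['eef_pos'])*100
E
python3 - <<'E'
from h import *
a=cap('top','top1');b=cap('scene','scene1');w=cap('wrist','wrist1')
s=arm.state();print(s);print(R.from_quat(s['eef_rot']).as_matrix().round(3),arm.grasp_offset)
for c in(a,b,w):print(np.array(c['world_from_camera'])[:3,3].round(3))
E
```

```text
{'t': 0.15, 'qpos': array([-1.19869028e+00,  9.16842153e-02,  1.23158660e+00, -1.88837478e-05,
        1.81979898e+00, -5.66988453e-02]), 'joint_vel': array([ 0.00037404, -0.00072149, -0.00334925, -0.00096231,  0.00023088,
       -0.00143199]), 'joint_efforts': array([ 1.60664986e-03, -4.47045958e+01, -4.06907845e+01,  6.98422082e-02,
        2.74731405e-02, -1.15478479e-04]), 'eef_pos': array([ 0.24938383, -0.54547643,  0.22178044]), 'eef_rot': array([-0.59463113,  0.38259783, -0.38174483,  0.59523407]), 'wrist_force': array([-0.17207229,  0.02300447,  0.71027938]), 'wrist_torque': array([-0.00568236, -0.00010211,  0.00710945]), 'width': 0.08789195057259426}
[[ 0.416 -0.001  0.909]
 [-0.909  0.001  0.416]
 [-0.001 -1.     0.   ]] 0.0187
[ 0.358 -0.055  1.067]
[ 0.955 -0.629  1.014]
[ 0.309 -0.519  0.383]
```

View pics/top1.png

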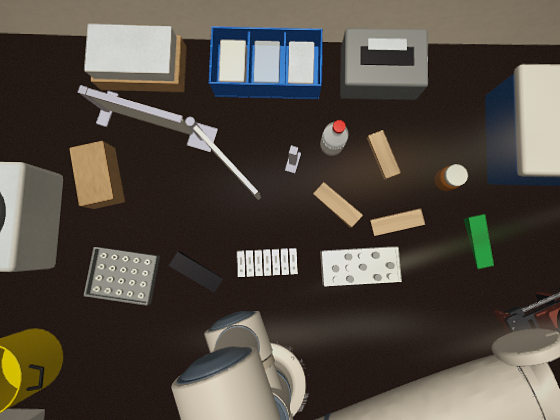

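View pics/scene1.png

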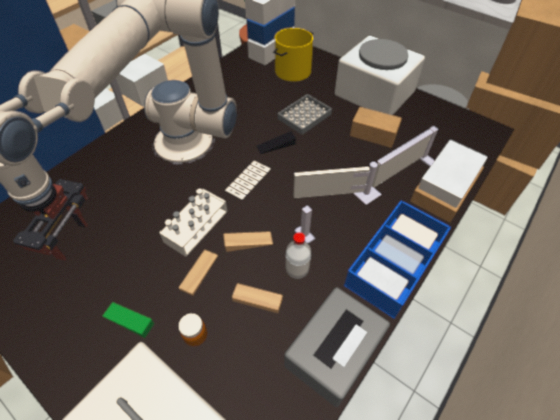

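The top view shows the gate from hinge (190,122) to tip (258,196), with the latch post at (293,158). Three light-wood pieces could be the wedge: (338,204), (384,155) and (398,221). The black piece at (195,271) and the green one at (480,241) are ruled out. Next I take one close crop from both views.

Run:
```python
from h import *
a=load('top1');b=load('scene1')
x=cv2.resize(a['frame'][120:245,300:440],None,fx=4,fy=4,interpolation=cv2.INTER_CUBIC)
y=cv2.resize(b['frame'][220:320,170:300],None,fx=4,fy=4,interpolation=cv2.INTER_CUBIC)
H=480
cv2.imwrite('pics/crop1.png',cv2.resize(np.hstack([cv2.resize(x,(430,384)),cv2.resize(y,(370,284)) if 0 else cv2.resize(y,(500,384))]),(800,330)))
hsv=cv2.cvtColor(a['frame'],cv2.COLOR_BGR2HSV)
m=cv2.inRange(hsv,(8,50,90),(25,200,255));n,l,st,ce=cv2.connectedComponentsWithStats(m)
for i in range(1,n):
    if 300<st[i,4]<3000:
        r=cv2.minAreaRect(np.argwhere(l==i)[:,::-1].astype(np.float32));bx=cv2.boxPoints(r)
        P=np.array([onz(a,u,v,.02)[:2] for u,v in bx]);print(ce[i].round(),bx.round(0).tolist(),P.round(3).tolist(),[round(np.linalg.norm(P[k]-P[k-1]),3) for k in(1,2)])
for n,(u,v),z in[('hinge top',(190,121),.14),('gate tip top',(258,195),.126),('latchtop',(293,150),.132),('fixed far top',(82,89),.134)]:print(n,onz(a,u,v,z).round(3))
```

```text
[383. 154.] [[366.0, 135.0], [382.0, 128.0], [401.0, 172.0], [384.0, 179.0]] [[0.676, -0.264], [0.698, -0.311], [0.573, -0.361], [0.553, -0.315]] [np.float64(0.052), np.float64(0.134)]
[ 91. 173.] [[68.0, 146.0], [103.0, 140.0], [113.0, 200.0], [79.0, 206.0]] [[0.625, 0.565], [0.645, 0.471], [0.478, 0.429], [0.459, 0.523]] [np.float64(0.097), np.float64(0.172)]
[338. 204.] [[312.0, 194.0], [323.0, 181.0], [363.0, 215.0], [352.0, 228.0]] [[0.507, -0.117], [0.545, -0.146], [0.454, -0.257], [0.417, -0.227]] [np.float64(0.048), np.float64(0.143)]
[397. 222.] [[370.0, 219.0], [421.0, 208.0], [425.0, 224.0], [373.0, 236.0]] [[0.441, -0.275], [0.477, -0.416], [0.432, -0.425], [0.396, -0.286]] [np.float64(0.145), np.float64(0.046)]
hinge top [0.667 0.198 0.14 ]
gate tip top [0.487 0.024 0.126]
latchtop [ 0.601 -0.061  0.132]
fixed far top [0.744 0.475 0.134]
```

View pics/crop1.png

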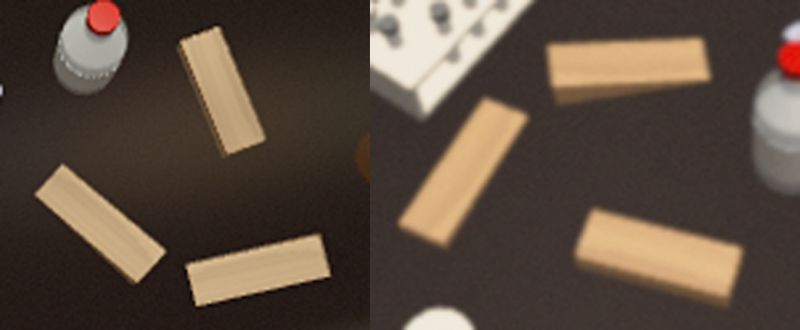

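The crop settles the choice. The piece at top (338,204), scene (248,240), tapers strongly from a thick left end, so it is the big wedge. Top (384,155) is uniformly thick, so it is the block. Top (398,221) shows hardly any side face, so it is the slim wedge. Next I check the heel end and the rack clearance, and work out the first move.

Run:
```python
from h import *
a=load('top1');b=load('scene1')
print('scene px of ends',proj(b,[.436,-.242,.0]),proj(b,[.526,-.13,.0]))
for n,(u,v),z in[('rackTL',(321,250),.06),('rackTR',(399,247),.06),('rackBR',(401,282),.06),('rackBL',(323,286),.06),('nozTR',(158,254),.03),('nozTL',(93,247),.03),('nozBR',(150,304),.03),('blackR',(222,283),.02),('cartonR',(123,200),.04),('cap',(339,127),.17)]:print(n,onz(a,u,v,z).round(3))
for P in([.40,-.3,.23],[.558,.023,.22],[.558,.023,.065]):print(togo(P).round(2))
```

```text
scene px of ends [223.64380868 246.02561647] [270.052774  236.8893718]
rackTL [ 0.355 -0.14   0.06 ]
rackTR [ 0.368 -0.343  0.06 ]
rackBR [ 0.278 -0.347  0.06 ]
rackBL [ 0.262 -0.147  0.06 ]
nozTR [0.333 0.295 0.03 ]
nozTL [0.348 0.469 0.03 ]
nozBR [0.202 0.307 0.03 ]
blackR [0.26  0.121 0.02 ]
cartonR [0.476 0.394 0.04 ]
cap [ 0.65 -0.17  0.17]
[-16.06  -0.8   23.9 ]
[-38.87   0.24  51.7 ]
[-38.85  15.74  51.7 ]
```

```bash
python3 -m inch '[[0,-1.3,0,-4,-0.5,5,0],[0,-2.6,0,-8.5,-0.5,11,0],[0,-3.3,0,-13,-0.5,17,0],[0,-3.3,0,-17,-0.5,22.5,0],[0,-3.3,0,-21,-0.5,28,0],[0,-3.3,0,-25,-0.5,33.5,0],[0,-3.3,0,-29,-0.5,39,0],[0,-3.3,0,-33,0,44,0]]'
python3 - <<'E'
from h import *
print(togo([.558,.023,.22]),togo([.558,.023,.065]))
print(R.from_quat(arm.state()['eef_rot']).as_matrix().round(3))
E
```

```text
t: 1.15
eef_pos: [0.4895, -0.1052, 0.2249]
eef_rot: [0.666, -0.236, 0.236, -0.666]
wrist_force: [1.0, -1.5, 0.5]
width: 0.0115
[-2.75378211  0.48810429 14.26722378] [-2.76150634 15.98810225 14.26527028]
[[ 0.777  0.     0.63 ]
 [-0.63  -0.     0.777]
 [ 0.    -1.     0.   ]]
```

```bash
python3 -m inch '[[0,0,0,-1,0,5,0],[0,0,0,-1.8,0,9.5,0],[0,0,0,-1.8,5,9.5,0],[0,0,0,-1.8,10,9.5,0],[0,0,0,-1.8,15.5,9.5,0],[0,0,0,-1.8,15.5,9.5,0],[0,0,0,-1.8,15.5,9.5,0]]'
python3 - <<'E'
from h import *
b=cap('scene','scene2'); H=np.array([.667,.198]);s=arm.state();print(s['eef_pos'],s['wrist_force'])
cv2.imwrite('pics/s2c.png',cv2.resize(b['frame'][100:320,220:480],None,fx=2.5,fy=2.5))
for q in np.linspace(.55,1.65,6):
    th=-.271-np.pi/2-q; g=np.array([np.cos(th),np.sin(th)]);n=np.array([-g[1],g[0]])
    P=H+.19*g+.014*n; print(round(q,2),P.round(3),togo([*P,.065]).round(2))
E
```

```text
t: 2.02
eef_pos: [0.5357, -0.0221, 0.0721]
eef_rot: [-0.666, 0.235, -0.237, 0.667]
wrist_force: [-0.3, 0.5, 1.2]
width: 0.0008
[ 0.53636021 -0.02217681  0.07317074] [-0.250204   -0.82811265  0.1466825 ]
0.55 [0.537 0.058] [-4.98  0.81  6.32]
0.77 [0.51 0.09] [-9.1   0.8   7.05]
0.99 [0.49  0.127] [-12.96   0.79   8.66]
1.21 [0.479 0.167] [-16.37   0.78  11.08]
1.43 [0.477 0.209] [-19.18   0.78  14.19]
1.65 [0.484 0.25 ] [-21.24   0.78  17.83]
```

View pics/s2c.png

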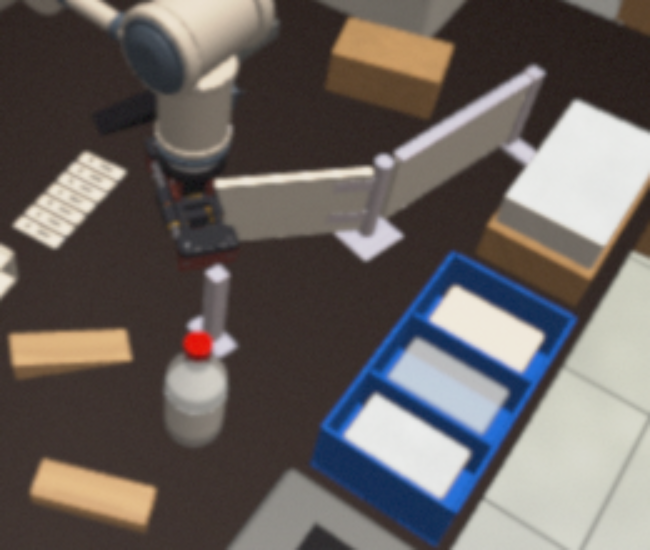

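The gate tip is at crop pixel (215,200), with the fingers on the closing side and clear of it. I sweep along the hinge arc.

```bash
python3 -m inch '[[0,0,0,-1,0.8,5.9,0],[0,0,0,-3,0.8,6.1,0],[0,0,0,-5,0.8,6.3,0],[0,0,0,-7,0.8,6.6,0],[0,0,0,-9.1,0.8,7.0,0],[0,0,0,-11,0.8,7.8,0],[0,0,0,-13,0.8,8.7,0],[0,0,0,-14.7,0.8,9.8,0]]'
python3 -m inch '[[0,0,0,-1.7,0,1.3,0],[0,0,0,-3.1,0,2.8,0],[0,0,0,-4.5,0,4.4,0],[0,0,0,-5.4,0,5.9,0],[0,0,0,-5.9,0,6.8,0],[0,0,0,-5.9,0,6.8,0],[0,0,0,-5.9,0,6.8,0]]'
python3 - <<'E'
from h import *
a=cap('top','top3');s=arm.state();print(s['eef_pos'],s['wrist_force'])
cv2.imwrite('pics/t3c.png',cv2.resize(a['frame'][60:320,60:360],None,fx=2.3,fy=2.3))
E
```

```text
t: 3.08
eef_pos: [0.4812, 0.1475, 0.0624]
eef_rot: [-0.666, 0.236, -0.237, 0.667]
wrist_force: [0.6, -0.3, 0.5]
width: -0.0001
t: 3.95
eef_pos: [0.4773, 0.2309, 0.0622]
eef_rot: [0.671, -0.238, 0.237, -0.662]
wrist_force: [-12.8, -25.1, 11.0]
width: 0.0005
[0.47728787 0.23093331 0.06215802] [-12.46834505 -25.1393577   10.56673681]
```

View pics/t3c.png

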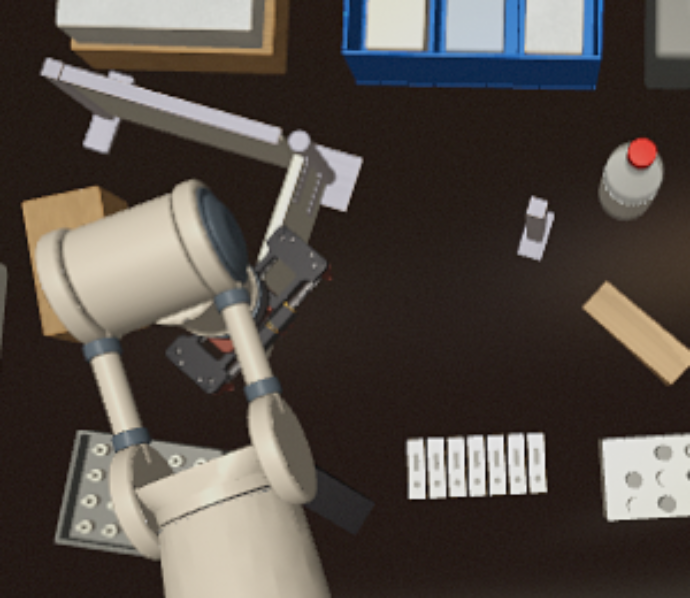

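The gate is hard against its stop, with the fingers pressing about 28 N. I back off, rise and go above the wedge.

```bash
python3 -m inch '[[0,0,0,1.2,0,-2.7,0],[0,0,0,2.4,0,-5.5,0],[0,0,0,3,-5,-7,20],[0,0,0,5,-10,-10,60],[0,0,0,9,-13,-14,100],[0,0,0,13,-13,-18,100],[0,0,0,17,-13,-23,100],[0,0,0,21,-13,-28,100]]'
python3 -m inch '[[0,0,0,3,0,-4,100],[0,0,0,5.6,0,-7.2,100],[0,0,0,5.6,0,-7.2,100],[0,0,0,5.6,0,-7.2,100]]'
python3 - <<'E'
from h import *
w=cap('wrist','w4');a=cap('top','top4');s=arm.state();print(s['eef_pos'])
def wood(c,z):
    m=cv2.inRange(cv2.cvtColor(c['frame'],cv2.COLOR_BGR2HSV),(8,50,90),(25,200,255));n,l,st,ce=cv2.connectedComponentsWithStats(m)
    for i in range(1,n):
        if st[i,4]>300:
            bx=cv2.boxPoints(cv2.minAreaRect(np.argwhere(l==i)[:,::-1].astype(np.float32)))
            P=np.array([onz(c,u,v,z)[:2] for u,v in bx]);print(ce[i].round(),bx.round().tolist(),P.round(3).tolist(),P.mean(0).round(4),[round(np.linalg.norm(P[k]-P[k-1]),3) for k in(1,2)])
wood(w,.018)
H=np.array([.667,.198])
for u,v,z in[(0,0,0)]:pass
cv2.imwrite('pics/c4.png',np.hstack([cv2.resize(w['frame'],(400,300)),cv2.resize(a['frame'][80:230,80:280],(400,300))]))
E
```

```text
t: 5.0
eef_pos: [0.4658, -0.1117, 0.1923]
eef_rot: [-0.666, 0.236, -0.237, 0.667]
wrist_force: [1.9, -0.1, 1.2]
width: 0.0571
t: 5.5
eef_pos: [0.4642, -0.2006, 0.1919]
eef_rot: [-0.666, 0.236, -0.236, 0.667]
wrist_force: [1.2, 0.1, 0.0]
width: 0.0875
[ 0.46440304 -0.20003087  0.19205182]
[281. 169.] [[256.0, 235.0], [263.0, 101.0], [305.0, 103.0], [299.0, 237.0]] [[0.416, -0.226], [0.513, -0.119], [0.546, -0.148], [0.452, -0.258]] [ 0.4817 -0.188 ] [np.float64(0.144), np.float64(0.043)]
[459. 177.] [[406.0, 219.0], [476.0, 114.0], [509.0, 136.0], [439.0, 241.0]] [[0.557, -0.317], [0.68, -0.269], [0.698, -0.312], [0.573, -0.364]] [ 0.6271 -0.3152] [np.float64(0.132), np.float64(0.047)]
[312. 274.] [[280.0, 278.0], [301.0, 249.0], [354.0, 287.0], [333.0, 316.0]] [[0.404, -0.284], [0.445, -0.27], [0.464, -0.348], [0.421, -0.364]] [ 0.4335 -0.3164] [np.float64(0.044), np.float64(0.079)]
[ 85. 303.] [[67.0, 331.0], [81.0, 269.0], [108.0, 275.0], [94.0, 337.0]] [[0.147, -0.173], [0.226, -0.127], [0.247, -0.153], [0.169, -0.2]] [ 0.1974 -0.1634] [np.float64(0.091), np.float64(0.033)]
[471. 309.] [[455.0, 333.0], [464.0, 276.0], [486.0, 279.0], [476.0, 336.0]] [[0.526, -0.483], [0.574, -0.421], [0.593, -0.442], [0.545, -0.506]] [ 0.5593 -0.463 ] [np.float64(0.079), np.float64(0.028)]
[366. 328.] [[342.0, 321.0], [385.0, 321.0], [385.0, 341.0], [342.0, 341.0]] [[0.426, -0.376], [0.467, -0.41], [0.451, -0.434], [0.409, -0.399]] [ 0.438  -0.4049] [np.float64(0.053), np.float64(0.029)]
```

View pics/c4.png

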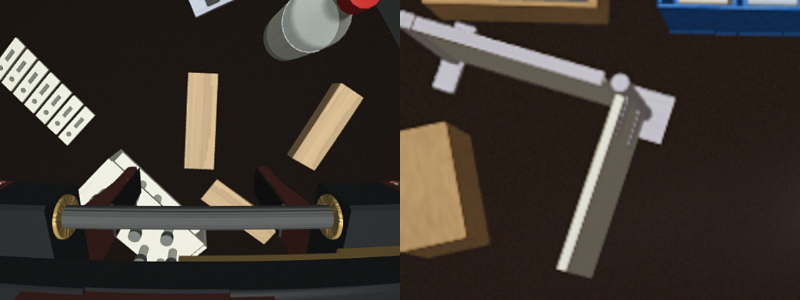

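The right half shows the gate fully open, in line with its stop and square to the fixed panel. In the left half the wedge is centred at crop (201,121), aligned with the jaws and with its heel towards the gripper. I descend and grip.

```bash
python3 -m inch '[[0,0,0,0.5,4,-2,100],[0,0,0,0.5,8,-2,100],[0,0,0,0.5,12,-2,100],[0,0,0,0.5,15.5,-2,100],[0,0,0,0.5,17.8,-2,100],[0,0,0,0.5,17.8,-2,100],[0,0,0,0.5,17.8,-2,0],[0,0,0,0.5,17.8,-2,0]]' 25
python3 -m inch '[[0,0,0,0,0,0,0],[0,0,0,0,0,0,0],[0,0,0,0,-1,0,0],[0,0,0,0,-4,0,0],[0,0,0,0,-6,0,0],[0,0,0,0,-6,0,0]]'
python3 - <<'E'
from h import *
a=load('top4');H=np.array([.667,.198])
t=onz(a,161,215,.126)[:2];print('tip',t,np.linalg.norm(t-H),np.degrees(np.arctan2(*(t-H)[::-1])))
s=arm.state();print(s['eef_pos'],s['width'],s['wrist_force'])
g=np.array([-.9635,.268]);c=np.array([-.268,-.9635])
E=H+.17*g
# tcp is 40mm behind wedge mid: target mid 100 mm out, then TCP 140 out
for d in(.15,.06):
    P=E+c*d;print(d,P,togo([*P,.016]))
E
```

```text
t: 6.6
eef_pos: [0.4565, -0.2201, 0.0157]
eef_rot: [0.667, -0.235, 0.237, -0.666]
wrist_force: [0.7, 0.3, 0.7]
width: 0.0712
t: 7.35
eef_pos: [0.4566, -0.2205, 0.0762]
eef_rot: [0.667, -0.235, 0.238, -0.666]
wrist_force: [-0.2, 0.3, -0.4]
width: 0.0438
tip [0.43102436 0.26090691] 0.24421667002556793 165.07309961444898
[ 0.45664787 -0.2205369   0.07620336] 0.04378729262158295 [-0.21528888  0.30121128 -0.39547296]
0.15 [0.463005 0.099035] [-19.65785007   5.95511542  25.21936   ]
0.06 [0.487125 0.18575 ] [-23.24559567   5.94564756  33.47409489]
```

```bash
python3 -m inch '[[0,-0.5,0,-2.5,0,3.2,0],[0,-1,0,-5.5,0,7,0],[0,-1.5,0,-8.5,0,11,0],[0,-2,0,-11.5,0,15,0],[0,-2.5,0,-14.5,0,18.7,0],[0,-2.9,0,-17.3,0,22.2,0],[0,-2.9,0,-19.6,0,25.2,0],[0,-2.9,0,-19.6,0,25.2,0]]'
python3 -m inch '[[0,0,0,0,0,0,0],[0,0,0,0,2,0,0],[0,0,0,0,4,0,0],[0,0,0,0,4,0,0]]'
python3 - <<'E'
from h import *
w=cap('wrist','w5');a=cap('top','top5');s=arm.state();print(s['eef_pos'],s['wrist_force'],s['width']);M=R.from_quat(s['eef_rot']).as_matrix();print(np.degrees(np.arctan2(M[1,2],M[0,2])))
cv2.imwrite('pics/c5.png',np.hstack([cv2.resize(w['frame'],(400,300)),cv2.resize(a['frame'][80:260,100:340],(400,300))]))
H=np.array([.667,.198]);g=np.array([-.9635,.268]);c=np.array([-.268,-.9635]);E=H+.17*g
d=s['eef_pos'][:2]-E;print('along gate',d@g,'out',d@c)
for d in(.06,):print(togo([*(E+c*d),.016]))
E
```

```text
t: 8.35
eef_pos: [0.4611, 0.1013, 0.0726]
eef_rot: [0.701, -0.097, 0.095, -0.701]
wrist_force: [0.2, -0.6, -1.2]
width: 0.0435
t: 8.85
eef_pos: [0.4606, 0.0979, 0.0318]
eef_rot: [0.701, -0.099, 0.097, -0.7]
wrist_force: [0.2, -0.1, -1.1]
width: 0.0441
[0.4620805  0.09850105 0.03417108] [ 0.48172443 -1.04620621 -0.47944062] 0.04381690203249331
74.08986162288669
along gate 0.0007476549392942737 out 0.15078565914296496
[0.01676403 1.81555881 9.07752176]
```

View pics/c5.png

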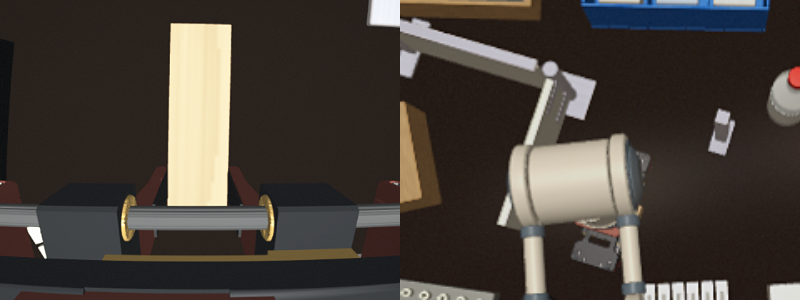

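```bash
python3 -m inch '[[0,0,0,0,1.75,0,0],[0,0,0,0,1.75,0,0],[0,0,0,0,1.75,2.5,0],[0,0,0,0,1.75,5,0],[0,0,0,0,1.75,7.5,0],[0,0,0,0,1.75,7.5,0],[0,0,0,0,1.75,7.5,0],[0,0,0,0,1.75,7.5,0]]'
python3 -m inch '[[0,0,0,0,0,0,60],[0,0,0,0,0,0,90],[0,0,0,0,0,0,90],[0,0,0,0,-3,-1,90],[0,0,0,0,-6,-4,90],[0,0,0,0,-6,-8,50],[0,0,0,0,-6,-8,0],[0,0,0,0,-6,-8,0]]'
python3 - <<'E'
from h import *
w=cap('wrist','w6');a=cap('top','top6');s=arm.state();print(s['eef_pos'],s['wrist_force'],s['width'])
cv2.imwrite('pics/c6.png',np.hstack([cv2.resize(w['frame'],(400,300)),cv2.resize(a['frame'][80:260,100:340],(400,300))]))
H=np.array([.667,.198]);g=np.array([-.9635,.268]);c=np.array([-.268,-.9635]);E=H+.17*g
d=s['eef_pos'][:2]-E;print('along gate',d@g,'out',d@c)
E
```

```text
t: 9.95
eef_pos: [0.4826, 0.1713, 0.0169]
eef_rot: [-0.7, 0.097, -0.098, 0.701]
wrist_force: [0.2, 3.7, 3.8]
width: 0.0441
t: 10.95
eef_pos: [0.4605, 0.0948, 0.076]
eef_rot: [-0.7, 0.098, -0.097, 0.7]
wrist_force: [-1.8, 0.3, -0.1]
width: 0.0527
[0.4605054  0.09523535 0.07587948] [-0.36538223  0.77506979 -0.68381186] 0.0442540299909411
along gate 0.0013900617831526197 out 0.15435429188670516
```

View pics/c6.png

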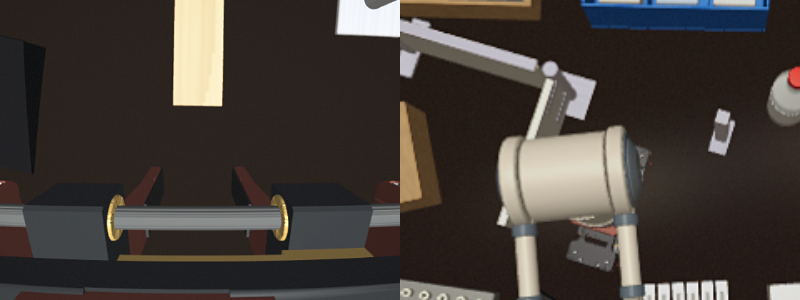

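The wedge sits straight under the gate, with its heel edge at crop (198,105). I shut the fingers, lower behind the heel and tap it in.

```bash
python3 - <<'E'
from h import *
w=load('w6');H=np.array([.667,.198]);g=np.array([-.9635,.268]);c=np.array([-.268,-.9635]);E=H+.17*g
for u in(243,277,311):
  d=onz(w,u,147,.032)[:2]-E;print((d@g).round(4),(d@c).round(4))
E
python3 -m inch '[[0,0,0,0,3,0,0],[0,0,0,0,6.6,0,0],[0,0,0,0,6.6,0,0],[0,0,0,0,6.6,1.5,0],[0,0,0,0,6.6,2.5,0],[0,0,0,0,6.6,3.0,0],[0,0,0,0,6.6,3.0,0]]'
```

```text
0.0219 0.1008
0.0 0.1009
-0.0218 0.101
t: 11.92
eef_pos: [0.4692, 0.124, 0.011]
eef_rot: [-0.7, 0.097, -0.097, 0.7]
wrist_force: [0.2, 0.5, -0.4]
width: 0.0004
```

```bash
for z in 1; do python3 -m inch '[[0,0,0,0,0,0.5,0],[0,0,0,0,0,1,0],[0,0,0,0,0,1.5,0],[0,0,0,0,0,1.5,0]]'; done; python3 -m inch '[[0,0,0,0,0,0.5,0],[0,0,0,0,0,0.8,0],[0,0,0,0,0,0.8,0]]'
```

```text
t: 12.42
eef_pos: [0.4729, 0.1381, 0.0104]
eef_rot: [-0.7, 0.097, -0.097, 0.7]
wrist_force: [0.1, -0.7, 0.1]
width: 0.0004
t: 12.8
eef_pos: [0.4751, 0.1458, 0.0103]
eef_rot: [-0.7, 0.097, -0.097, 0.7]
wrist_force: [-0.1, -0.5, -0.2]
width: 0.0002
```

```bash
python3 -m inch '[[0,0,0,0,0,0.3,0],[0,0,0,0,0,0.6,0],[0,0,0,0,0,0.6,0]]'; python3 -m inch '[[0,0,0,0,0,0.3,0],[0,0,0,0,0,0.3,0]]';python3 -m inch '[[0,0,0,0,0,0.3,0],[0,0,0,0,0,0.3,0]]'
```

```text
t: 13.18
eef_pos: [0.4767, 0.1515, 0.0104]
eef_rot: [-0.7, 0.097, -0.097, 0.7]
wrist_force: [0.3, -0.4, 0.0]
width: 0.0004
t: 13.42
eef_pos: [0.4772, 0.1529, 0.0103]
eef_rot: [0.701, -0.098, 0.097, -0.699]
wrist_force: [-2.0, -4.5, 1.6]
width: 0.0007
t: 13.68
eef_pos: [0.4775, 0.1534, 0.0103]
eef_rot: [0.703, -0.098, 0.097, -0.698]
wrist_force: [-4.4, -14.2, 5.0]
width: 0.0003
```

```bash
python3 -m inch '[[0,0,0,0,0,0.2,0],[0,0,0,0,0,0.2,0]]'; python3 -m inch '[[0,0,0,0,0,-2,0],[0,0,0,0,0,-4,0],[0,0,0,0,-5,-6,0],[0,0,0,0,-8,-9,0],[0,0,0,0,-8,-9,0],[0,0,0,0,-8,-9,0]]'
python3 - <<'E'
from h import *
w=cap('wrist','w7');a=cap('top','top7');b=cap('scene','s7')
m=cv2.inRange(cv2.cvtColor(w['frame'],cv2.COLOR_BGR2HSV),(8,30,90),(28,200,255))
H=np.array([.667,.198]);g=np.array([-.9635,.268]);c=np.array([-.268,-.9635]);E=H+.17*g
n,l,st,ce=cv2.connectedComponentsWithStats(m)
for i in range(1,n):
  if st[i,4]>500:
    x,y,ww,hh=st[i,:4];print(st[i]);
    if hh<330:
      for u in(x+2,x+ww-3):
        d=onz(w,u,y+hh,.032)[:2]-E;print((d@g).round(4),(d@c).round(4))
cv2.imwrite('pics/c7.png',np.hstack([cv2.resize(w['frame'],(400,300)),cv2.resize(b['frame'][120:300,230:470],(400,300))]))
E
```

```text
t: 13.92
eef_pos: [0.4776, 0.1537, 0.0104]
eef_rot: [0.704, -0.099, 0.097, -0.696]
wrist_force: [-7.6, -20.5, 8.7]
width: 0.0006
t: 14.68
eef_pos: [0.4539, 0.0725, 0.0894]
eef_rot: [-0.7, 0.098, -0.097, 0.701]
wrist_force: [-0.0, -0.1, -0.7]
width: 0.0006
[ 243    0   69   89 6010]
0.0212 0.0868
-0.021 0.0871
[  44  350  360   16 3676]
0.2017 0.3078
-0.103 0.3056
```

View pics/c7.png

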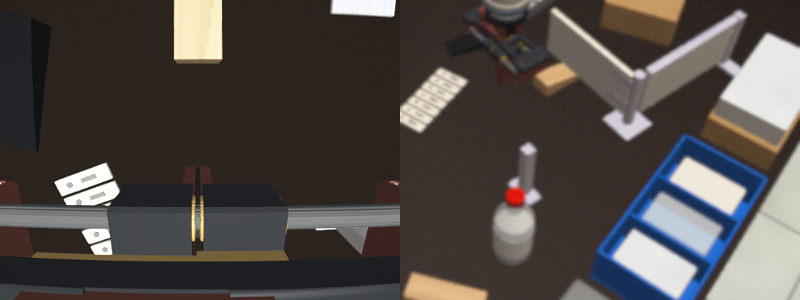

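The wedge is centred under the gate's outer half at crop (557,77), and its heel edge is square to the gate, 87 mm out. The gripper is clear of everything, so I hand the job in.

```bash
python3 -c "
from workcell import arm
arm.sign_off();print(arm.state()['t'],arm.state()['wrist_force'])"
```

```text
the job is handed in; nothing more can be done
the job is handed in; nothing more can be done
```

The gate is fully open on its stop with the big wedge jammed under its outer half, and I handed the job in after about 15 s of the 72 s allowed. No verdict was reported.

- **Gate:** I swung it open with the shut fingers until they pressed about 28 N against the stop. Before the wedge came near, the top view put the gate tip 244 mm from the hinge, at 165.1° against the 164.5° expected.
- **Wedge:** I set it down about 170 mm from the hinge, square to the gate, and pushed its heel in. The force rose steadily to about 23 N with almost no further movement.
- **Last camera check:** The heel is 87 mm out on the closing side and square within about 1°. That puts the nose about 53 mm past the gate. The gripper was clear of everything, with the wrist force below 1 N.
- **Not measured:** I could not measure the force the wedge itself puts on the gate (over 4 N needed). I infer it from the push and the heel position, which is within about 1 mm of where the wedge should meet the edge. I did not measure the gate angle again after jamming; the final picture shows it open.
- **Other items:** I saw no contact with or movement of the other things on the desk, but I did not measure them again at the end.

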